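Seat the corner springs of a mirror mount

TASK

New springs have been fitted under the tilting plate of the mirror mount, and each has to be seated: with the fingertips press the blue corner pad down until its needle stands level with the blue mark, keep it there for about a second and let the corner come up again, then do the same with the yellow corner and the yellow mark. Press only one corner at a time and do not drive a needle clearly past its mark. Only touch the pads: do not grip, lift or shift the mount, do not touch the mirror, and leave the mark tabs and everything else on the bench where they are.

Things in the scene. Friction and masses are not known exactly. Their poses are not given: they have to be found in the camera images.
- mount: mirror mount on an aluminium base plate 170 x 280 x 12 mm (2.5 kg, loose, on rubber feet). Origin: centre of its underside; x points away from the robot side, y left, z up. A black square plate (120 x 120 x 10 mm, top at 80 mm) lies diamond-wise above it on a pivot near its far corner (x +55 mm, z 75 mm); blue pad on its left corner (x -9, y +64 mm), yellow pad on its right corner (x -9, y -64 mm)
- mirror: round mirror, 54 mm across its ring, lying face up in the middle of the black plate, its face about 85 mm above the worktop. Origin: centre of its underside. Its rim is 25 mm from the edge of either pad. Must not be touched
- blue_tilt (a joint): how far the blue corner (left) is pressed down, rad: 0 = up at rest, positive = pressed, hard stop 0.25. Its spring brings it back to 0 by itself; pressing on the pad takes about 3 N to start and 9 N at 0.13 rad. The pad is 90 mm from the pivot, so it sinks 90 mm x sin(angle). Pressing the middle of this pad does not move the yellow corner
- blue_pad (a point): centre of the top of the round blue plastic pad (22 mm across, 5 mm high) on the left corner of the black plate: the place to press, straight down. At rest 84 mm above the worktop; nothing around it stands more than 1 mm higher
- blue_tip (a point): tip of the red-ended needle (3 mm thick) on the blue corner, pointing left and towards the robot, in line with pivot and pad, 75 mm beyond the pad's middle and 165 mm from the pivot, so it sinks 1.83 times as far as the pad. At rest 75 mm above the worktop, at the zero tick of its white scale (ticks every 5 mm)
- blue_mark (a point): inner end of the blue mark tab, a 4 mm thick blue finger on a sliding blue clip at the outer edge of the white scale, 2 mm beyond the needle tip and 14 to 26 mm below its resting height, different each time. Needle and mark are level when this point and the tip are at the same height
- blue_slider (a joint): how far the blue mark tab is set below the zero tick, m (0 to 0.035). Stiff to move; it must stay as set
- yellow_tilt (a joint): how far the yellow corner (right) is pressed down, rad: 0 = up at rest, positive = pressed, hard stop 0.25. Its spring brings it back to 0 by itself; pressing on the pad takes about 3 N to start and 9 N at 0.13 rad. The pad is 90 mm from the pivot, so it sinks 90 mm x sin(angle). Pressing the middle of this pad does not move the blue corner
- yellow_pad (a point): centre of the top of the round yellow plastic pad (22 mm across, 5 mm high) on the right corner of the black plate: the place to press, straight down. At rest 84 mm above the worktop; nothing around it stands more than 1 mm higher
- yellow_tip (a point): tip of the red-ended needle (3 mm thick) on the yellow corner, pointing right and towards the robot, in line with pivot and pad, 75 mm beyond the pad's middle and 165 mm from the pivot, so it sinks 1.83 times as far as the pad. At rest 75 mm above the worktop, at the zero tick of its white scale (ticks every 5 mm)
- yellow_mark (a point): inner end of the yellow mark tab, a 4 mm thick yellow finger on a sliding yellow clip at the outer edge of the white scale, 2 mm beyond the needle tip and 14 to 26 mm below its resting height, different each time. Needle and mark are level when this point and the tip are at the same height
- yellow_slider (a joint): how far the yellow mark tab is set below the zero tick, m (0 to 0.035). Stiff to move; it must stay as set
- microscope: large white and black microscope, fixed, to the right of the mount: it fills the bench from x 0.40 to 0.79 m and y -0.27 to -0.02 m, up to about 0.31 m high. Origin: centre of its underside. The robot starts on its right, so pass round its near side, not through it
- white_bottle: white reagent bottle with blue cap, 33 mm across, 66 mm high, beyond the mount. Origin: centre of its underside. Bystander
- oil_bottle: small pale bottle with white cap, 25 mm across, 52 mm high, beyond the mount. Origin: centre of its underside. Bystander
- tweezers: steel tweezers, 14 x 124 x 9 mm, lying flat in front of the mount. Origin: centre of the underside. Bystander
- coverslip_box: small blue and white box, 31 x 31 x 20 mm, beyond the mount. Origin: centre of its underside. Bystander

How it is judged:
By the outcome, as a careful person would: the job done as asked, in the order asked, and still so for the second after the job is handed in, with the robot touching nothing.
It also fails if it takes over 48 s, if anything falls off the work surface, if the arm or the gripper's body presses on something with over 40 N, if the wrist force passes 120 N, or if a joint passes its speed limit or range.

ROBOT

A 7-joint arm with a two-finger parallel gripper is mounted at the origin on a cart in front of the work surface, level with it; the furniture and walls round the work are solid. World frame = base frame: x ahead of the robot, y to its left, z up, the work surface at z = 0. Lengths are in m, angles in degrees, forces in N, time in s.
With the tool pointing down it reaches from about 0.35 to 0.775 m from the base axis. Payload 3.1 kg.
Tool frame: the origin (TCP) lies on the centre line of the jaws, within the pads' length; the fingertips stand 17 mm ahead of it and the grasp point (between the pads) lies 2 mm behind it (robot.tip_reach is the distance from the TCP to the fingertips, in m); z points along the fingers, y is the direction in which the jaws open and shut (so a half turn about z gives the same grasp; the last joint's range is limited). The gripper opens to 85 mm and grips with 20 to 120 N. Pads are 22 mm wide; open, the fingers measure 114 mm over their backs; the gripper's body (76 mm by 85 mm) begins 54 mm behind the grasp point. The pads swing forward as they close: fully open they stand 13 mm farther back than shut.
Start: joints at [-79.681, 17.813, 0.802, 86.603, -0.252, 75.585, -1.558], TCP at [0.121, 0.537, 0.223] pointing down, gripper open.
Joint ranges: [-154.91, 154.91], [-16.99, 109.72], [-72.82, 74.43], [7.12, 147.25], [-82.49, 262.49], [11.32, 116.49], [-174.64, 174.64]. Speed limits (degrees/s): [159.86, 159.86, 180, 180, 180, 180, 180].

INTERFACE

Orientations are given as [roll, pitch, yaw] about the fixed x, y, z axes, in that order (R = Rz(yaw) Ry(pitch) Rx(roll)).
In Python, from station import robot, fingers, vision, workorder, recognise gives the robot as it stands. Calls block until the motion is done:
- robot.move_to(position, orientation): joint-space move of the TCP to a pose.
- robot.line_to(position, orientation=None, velocity=0.15, f_stop=None): straight line of the TCP; orientation=None keeps the orientation; velocity is the mean speed in m/s. With f_stop (N) it stops when the force on the tool has changed by that much, and returns True; else False.
- robot.move_j(angles): joint-space move.
- fingers.gripper_to(opening, force=None): opening from 0.0 (shut) to 1.0 (fully open); force is the grip in N (None keeps the last); returns when the fingers have stopped.
- robot.pause(seconds).
- robot.inverse_kinematics(position, orientation): joint angles nearest the present ones, or None.
- vision.grab_frame(name): name is "scene" or "top"; returns the picture (400x640x3 uint8, red, green, blue); there is no depth.
- vision.calibration(name): a dict with "mtx" (3x3 intrinsics, pixels), "extrinsics" (4x4, takes a point from world to camera coordinates). Camera axes: x right, y up, looking along -z (the intrinsics and any distortion apply to the point x, -y, -z); pixel columns grow to the right and rows downward; lengths in m; the calibration is good to about 2 mm. A picture is of the moment at which its call begins. calibration takes no time and is no camera call.
A pose or a line that the arm cannot do raises robot.PlanningError and nothing moves.
- workorder.close_job(): hands the job in, once; it reports no verdict.
Trained networks look in the newest picture that a camera, given by its name, has taken for a name from the list of things; names that differ only in an ending like _2 or _b are one class to them, and where a whole thing is asked for, a point or a joint stands for the part that bears it (a point fixed in the world has none). Each returns a list of dicts, best first, with "p" (0 to 1); they miss things now and then, are a little off and sometimes report something else, mostly with a low value. They report only what shows in the picture. A call takes as long as a camera call.
- recognise(label, camera): "rect" ([centre column, centre row, width, height] in pixels, round what is visible of it).
Readings, each from a call of its own:
- robot.current_time_s(): time.
- robot.current_joint_positions(): joint angles.
- robot.current_dq(): joint speeds.
- robot.current_joint_torque(): joint torques, N m.
- robot.current_tool_pos(): TCP position.
- robot.current_eef_rot(): TCP orientation.
- robot.current_contact_force(): force on the tool from outside, world axes, zero at the start.
- robot.current_torque(): the same for the moment, N m.
- robot.current_finger_gap(): opening from 0.0 (shut) to 1.0 (fully open).
Only numpy, scipy, OpenCV 4.12 (cv2) and the standard library are available. Lean on these libraries where they do the work, as an engineer would, in place of code of your own. Each camera call takes 0.05 s, during which the arm holds its last target. There are 200 camera calls.

## Working session

There is one attempt and no reset: what is moved stays moved. The work goes in short steps, each a Python script; the robot and the scene stay as the last script left them, time stands still between calls to the robot, and variables do not carry over. Pictures are saved under pics/ and viewed, about 8 in all and at most 12, crops included, and the job is handed in when it is done.

```bash
mkdir -p pics; ls
python3 - <<'E'
from station import robot, fingers, vision, workorder, recognise
import cv2, numpy as np
for c in ["scene","top"]:
    im=vision.grab_frame(c); cv2.imwrite(f"pics/{c}0.png",im[:,:,::-1])
    k=vision.calibration(c); print(c,{a:np.round(b,4).tolist() if not isinstance(b,str) else b for a,b in k.items()})
    for l in ["mount","mirror","blue_pad","blue_tip","blue_mark","yellow_pad","yellow_tip","yellow_mark"]:
        print(l,[(np.round(d["rect"],1).tolist(),round(d["p"],2)) for d in recognise(l,c)[:2]])
print(robot.current_time_s(),robot.current_eef_rot(),robot.tip_reach)
E
```

```text
pics
scene {'mtx': [[511.9344, 0.0, 321.9785], [0.0, 511.9344, 204.6348], [0.0, 0.0, 1.0]], 'extrinsics': [[0.4671, -0.8841, 0.0147, -0.1614], [0.527, 0.2918, 0.7982, -0.3913], [-0.7099, -0.3651, 0.6022, -0.6879], [0.0, 0.0, 0.0, 1.0]]}
mount [([284.1, 238.7, 152.6, 91.4], 0.87), ([274.9, 215.1, 89.1, 42.2], 0.27)]
mirror [([283.1, 209.3, 24.9, 18.4], 0.84)]
blue_pad [([272.6, 214.8, 93.7, 42.2], 0.77)]
blue_tip [([279.0, 219.8, 78.8, 53.8], 0.87)]
blue_mark [([213.1, 218.9, 11.3, 11.1], 0.61), ([281.8, 217.8, 69.9, 45.8], 0.37)]
yellow_pad [([275.3, 220.0, 88.6, 54.0], 0.9)]
yellow_tip [([269.4, 218.6, 94.9, 43.5], 0.69)]
yellow_mark [([324.2, 260.2, 5.1, 7.5], 0.61), ([209.2, 217.9, 6.8, 7.6], 0.58)]
top {'mtx': [[364.5653, 0.0, 321.6953], [0.0, 364.5653, 202.2551], [0.0, 0.0, 1.0]], 'extrinsics': [[-0.0065, -1.0, 0.0008, 0.1308], [0.9866, -0.0063, 0.1631, -0.5366], [-0.1631, 0.0018, 0.9866, -0.916], [0.0, 0.0, 0.0, 1.0]]}
mount []
mirror [([305.8, 215.4, 18.5, 22.9], 0.63)]
blue_pad [([306.1, 214.4, 69.3, 63.1], 0.58)]
blue_tip [([301.5, 215.8, 72.3, 69.8], 0.95)]
blue_mark []
yellow_pad [([300.3, 216.9, 82.8, 63.1], 0.58), ([332.4, 173.9, 12.5, 12.0], 0.58)]
yellow_tip [([304.2, 213.6, 81.0, 60.0], 0.67)]
yellow_mark [([306.1, 214.5, 79.2, 66.8], 0.58)]
0.9 [1.79997745e+02 1.26271650e-03 1.67292787e+02] 0.017
```

Run:
```python
import cv2
a=cv2.imread("pics/scene0.png")[150:310,170:400]; cv2.imwrite("pics/s0c.png",cv2.resize(a,None,fx=3.4,fy=3.4,interpolation=cv2.INTER_CUBIC))
b=cv2.imread("pics/top0.png"); cv2.imwrite("pics/t0c.png",cv2.resize(b[120:300,200:440],None,fx=3.3,fy=3.3,interpolation=cv2.INTER_CUBIC))
from station import robot
print(robot.current_tool_pos(),robot.current_joint_positions())
```

```text
[0.12097782 0.536546   0.22332409] [-79.67906439  17.81196      0.80124103  86.60145889  -0.25168385
  75.58612781  -1.5607977 ]
```

View pics/s0c.png

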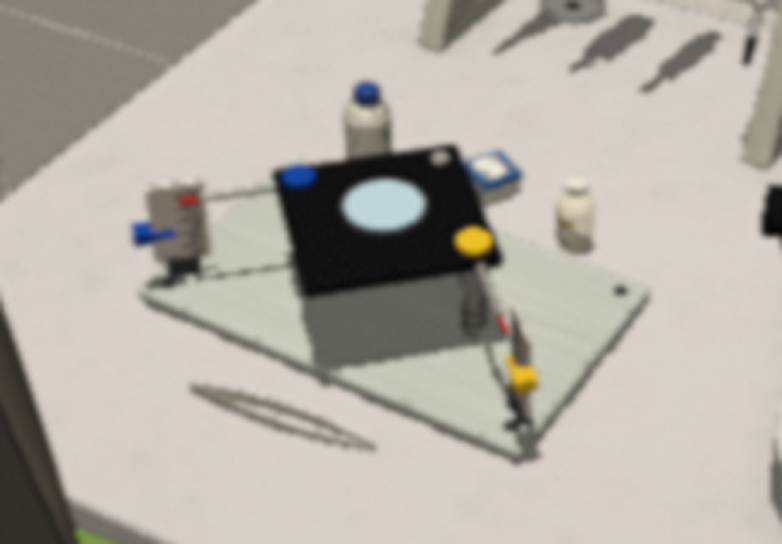

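View pics/t0c.png

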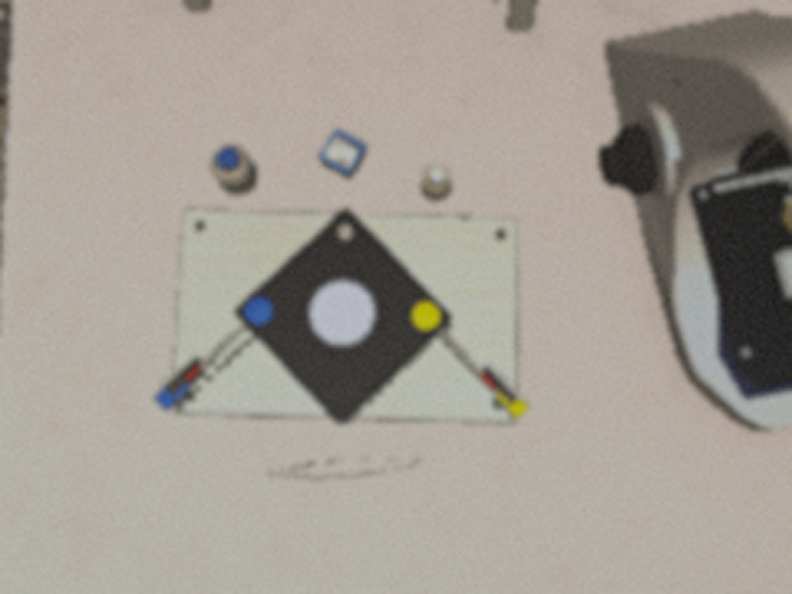

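View pics/scene0.png

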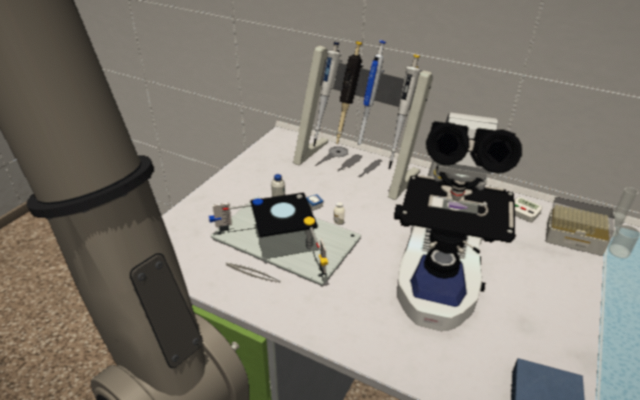

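```bash
cat > h.py <<'E'
from station import robot, fingers, vision, workorder, recognise
import cv2, numpy as np
from scipy.optimize import least_squares
def proj(c,P):
    k=vision.calibration(c); E=np.array(k["extrinsics"]);K=np.array(k["mtx"])
    q=np.atleast_2d(P)@E[:3,:3].T+E[:3,3]; q=q*[1,-1,-1]; q=q@K.T
    return q[:,:2]/q[:,2:]
def world(p,P):
    P=np.atleast_2d(P); c,s=np.cos(p[2]),np.sin(p[2])
    return P@np.array([[c,-s,0],[s,c,0],[0,0,1]]).T+[p[0],p[1],0]
u=np.sqrt(.5)
def tip(side,drop,r=.165): return np.array([.055-r*u,side*r*u,.075-drop])
E
python3 - <<'E'
from h import *
M=np.array([[-.009,.064,.084],[-.009,-.064,.084],[-.009,0,.086]])
def blobs(f):
    im=cv2.imread(f); h=cv2.cvtColor(im,cv2.COLOR_BGR2HSV); out={}
    for n,lo,hi in [("b",(105,150,50),(130,255,255)),("y",(18,150,80),(35,255,255)),("r",(0,120,60),(8,255,255)),("r2",(172,120,60),(180,255,255))]:
        m=cv2.inRange(h,lo,hi); _,_,st,ce=cv2.connectedComponentsWithStats(m)
        out[n]=[(np.round(c,1).tolist(),s.tolist()) for c,s in zip(ce[1:],st[1:]) if s[4]>4 and 190<c[0]<400 and 130<c[1]<300]
        print(f,n,out[n])
for c in("scene","top"): blobs(f"pics/{c}0.png")
obs={"scene":[[257.6,201.8],[309.1,220.9],[283,210]],"top":[[278.5,213.9],[329.1,215.8],[304,215]]}
r=least_squares(lambda p:np.concatenate([(proj(c,world(p[:3],M))-obs[c]-p[3+2*i:5+2*i]).ravel() for i,c in enumerate(obs)]+[p[3:]*.5]),[.55,.15,0,0,0,0,0])
print(r.x,r.fun.round(2)); p=r.x; np.save("pose.npy",p)
for i,c in enumerate(obs):
  im=cv2.imread(f"pics/{c}0.png")
  tiles=[]
  for s in(1,-1):
    q=proj(c,world(p,[tip(s,0)]))[0]+0*p[3+2*i:5+2*i]; o=np.round(q-[20,15]).astype(int)
    t=cv2.resize(im[o[1]:o[1]+40,o[0]:o[0]+40],None,fx=10,fy=10,interpolation=cv2.INTER_CUBIC)
    print(c,s,"origin",o)
    for d,rr in [(0,.165),(.0,.151),(.014,.167),(.02,.167),(.026,.167)]:
        z=(proj(c,world(p,[tip(s,d,rr)]))[0]-p[3+2*i:5+2*i]-o+.5)*10
        print(d,rr,(z/10+o-.5).round(1)); cv2.circle(t,tuple(int(v) for v in z),2,(0,255,0) if d else (255,0,255),-1)
    tiles.append(t)
  cv2.imwrite(f"pics/z_{c}.png",np.hstack(tiles))
E
```

```text
pics/scene0.png b [([277.5, 177.0], [276, 175, 4, 5, 16]), ([257.5, 201.9], [252, 199, 12, 7, 64]), ([212.9, 218.2], [210, 216, 10, 5, 24])]
pics/scene0.png y [([308.6, 220.4], [303, 216, 12, 10, 89]), ([322.8, 260.6], [320, 255, 7, 11, 51])]
pics/scene0.png r [([225.1, 208.2], [223, 207, 5, 3, 12]), ([317.0, 245.0], [316, 244, 3, 3, 5])]
pics/scene0.png r2 []
pics/top0.png b [([277.8, 213.9], [274, 211, 8, 7, 44]), ([250.0, 240.5], [249, 239, 3, 4, 8])]
pics/top0.png y [([328.9, 215.1], [325, 211, 9, 9, 66]), ([355.4, 242.7], [351, 240, 8, 6, 20])]
pics/top0.png r [([257.7, 232.9], [256, 231, 4, 4, 10]), ([347.8, 235.0], [347, 234, 3, 3, 6])]
pics/top0.png r2 []
[ 0.50675488  0.17215397 -0.04125702  0.18466394 -0.67845241 -0.06552683
  0.41328176] [-0.08 -0.5   0.32  0.16 -0.19  0.17 -0.13  0.19  0.28  0.05 -0.17 -0.13
  0.09 -0.34 -0.03  0.21]
scene 1 origin [203 194]
0 0.165 [222.3 209.8]
0.0 0.151 [229.1 208.8]
0.014 0.167 [222.  215.2]
0.02 0.167 [222.3 217.4]
0.026 0.167 [222.6 219.7]
scene -1 origin [299 233]
0 0.165 [318.7 248.5]
0.0 0.151 [316.8 243.8]
0.014 0.167 [318.8 254.6]
0.02 0.167 [318.8 256.9]
0.026 0.167 [318.8 259.2]
top 1 origin [237 220]
0 0.165 [256.7 234.6]
0.0 0.151 [260.9 230.8]
0.014 0.167 [257.1 235.6]
0.02 0.167 [257.5 235.8]
0.026 0.167 [257.9 235.9]
top -1 origin [330 223]
0 0.165 [349.7 237.9]
0.0 0.151 [345.8 233.8]
0.014 0.167 [349.8 238.8]
0.02 0.167 [349.6 239. ]
0.026 0.167 [349.4 239.1]
```

View pics/z_scene.png

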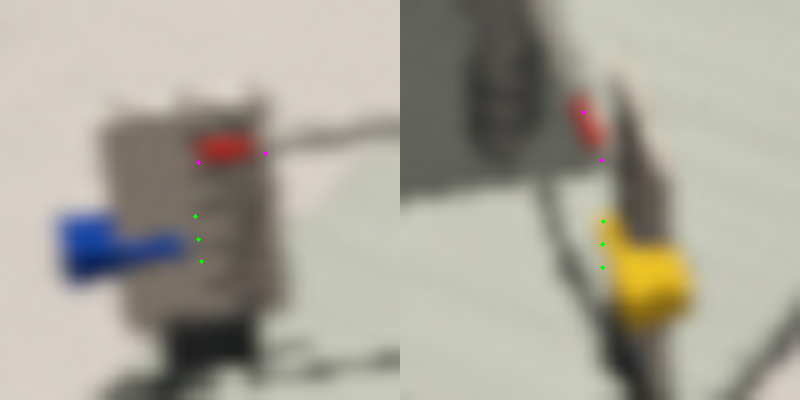

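```bash
cat >> h.py <<'E'
pose=np.load("pose.npy")
pad={s:world(pose,[[-.009,s*.064,.084]])[0] for s in(1,-1)}
O=[180,0,132.6]
def crop(c,name,s,n=3,f=8,w=44):
    ims=[]
    for _ in range(n): ims.append(vision.grab_frame(c).astype(np.float32))
    im=np.mean(ims,0).astype(np.uint8)[:,:,::-1]
    q=proj(c,world(pose,[tip(s,.01)]))[0]; o=np.round(q-w/2).astype(int); print(name,"origin",o)
    cv2.imwrite(f"pics/{name}_full.png",im)
    t=cv2.resize(im[o[1]:o[1]+w,o[0]:o[0]+w],None,fx=f,fy=f,interpolation=cv2.INTER_CUBIC); return t
E
python3 - <<'E'
from h import *
print(pad)
b=pad[1]
fingers.gripper_to(0.0)
robot.move_to([b[0],b[1],.084+.017+.06],O)
print(robot.current_tool_pos(),robot.current_eef_rot(),robot.current_time_s(),robot.current_contact_force())
vision.grab_frame  
t=crop("scene","ab",1,1); 
a=cv2.imread("pics/ab_full.png"); im=vision.grab_frame("top")[:,:,::-1]; cv2.imwrite("pics/ab_top.png",im)
cv2.imwrite("pics/ab.png",np.vstack([np.hstack([t,cv2.resize(a[100:320,150:410],None,fx=1.6,fy=1.6)])]) if 0 else np.hstack([a[60:320,120:440],cv2.resize(im[120:300,200:440],(347,260))]))
E
```

```text
{1: array([0.50040224, 0.23647072, 0.084     ]), -1: array([0.49512284, 0.10857964, 0.084     ])}
[0.49941162 0.23884563 0.16100841] [ 1.79973153e+02 -8.19201620e-02  1.32820777e+02] 3.4417 [-0.79358034  0.46300264  0.00201417]
ab origin [201 191]
```

View pics/ab.png

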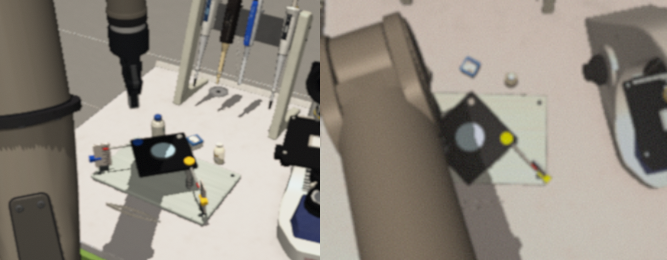

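Run:
```python
from h import *
print(robot.current_tool_pos(),robot.current_time_s(),robot.current_finger_gap())
for c in("scene","top"): print(proj(c,[[.4994,.2388,z] for z in(.144,.161,.18)]).round(1), proj(c,[pad[1]]).round(1))
im=vision.grab_frame("scene")[:,:,::-1]; cv2.imwrite("pics/ab2.png",cv2.resize(im[60:240,180:340],None,fx=3.3,fy=3.3,interpolation=cv2.INTER_CUBIC))
```

```text
[0.49956877 0.23849757 0.16103415] 3.5417 0.00017829991467456207
[[254.7 176.9]
 [254.1 169.9]
 [253.5 161.9]] [[257.7 200.6]]
[[274.3 211.6]
 [273.4 210.6]
 [272.3 209.4]] [[278.3 214.5]]
```

View pics/ab2.png

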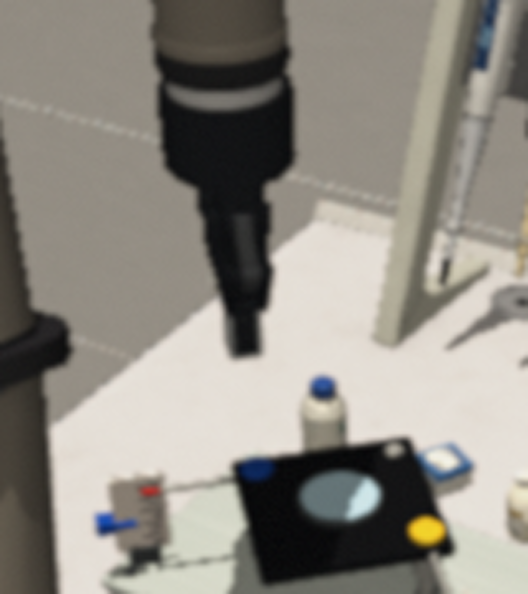

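Run:
```python
from h import *
b=pad[1]
print(robot.line_to([b[0],b[1],.111],O,.08,f_stop=4))
print(robot.current_tool_pos(),robot.current_time_s(),robot.current_contact_force())
im=vision.grab_frame("scene")[:,:,::-1]; cv2.imwrite("pics/ab3.png",cv2.resize(im[120:260,180:340],None,fx=4,fy=4,interpolation=cv2.INTER_CUBIC))
print(proj("scene",[[*b[:2],z] for z in(.084,.094,.111)]))
```

```text
False
[0.50080567 0.23659741 0.11132556] 4.3667 [ 0.29197551 -0.80466108  0.39559129]
[[257.70119443 200.61933375]
 [257.41069904 196.78828146]
 [256.90930033 190.17583689]]
```

View pics/ab3.png

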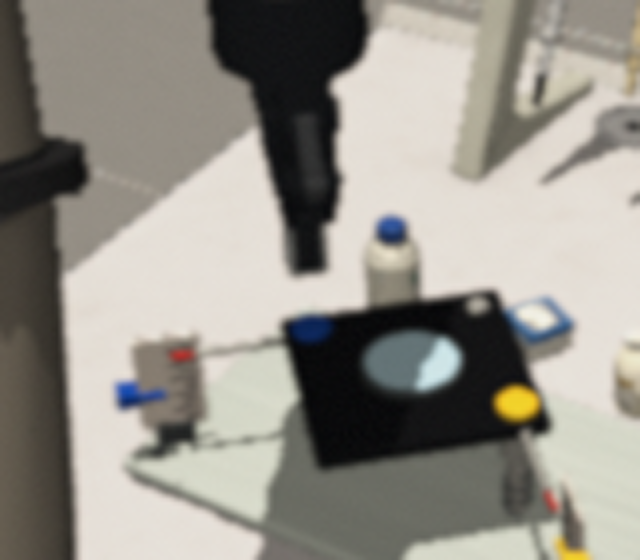

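Run:
```python
from h import *
b=pad[1]
print(robot.line_to([b[0],b[1],.097],O,.03,f_stop=2))
print(robot.current_tool_pos(),robot.current_time_s(),robot.current_contact_force())
im=vision.grab_frame("scene")[:,:,::-1]; cv2.imwrite("pics/ab4.png",cv2.resize(im[120:260,180:340],None,fx=4,fy=4,interpolation=cv2.INTER_CUBIC))
```

```text
False
[0.50037281 0.23641502 0.09686854] 5.0333 [-0.3620698  -0.29200652 -0.70049265]
```

View pics/ab4.png

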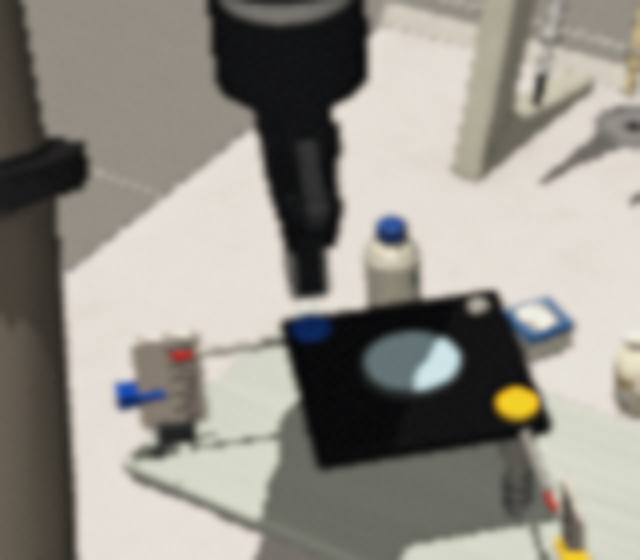

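Run:
```python
from h import *
b=pad[1]
print(robot.line_to([b[0],b[1],.074],O,.03,f_stop=2))
for i in range(2):
  print(robot.current_tool_pos(),robot.current_time_s(),robot.current_contact_force()); robot.pause(.15)
im=vision.grab_frame("scene")[:,:,::-1]; cv2.imwrite("pics/ab5.png",cv2.resize(im[150:240,190:340],None,fx=5,fy=5,interpolation=cv2.INTER_CUBIC))
```

```text
True
[0.49989248 0.23640392 0.07465429] 5.7833 [0.47098442 0.20228395 4.34665818]
[0.49982385 0.2363423  0.07469149] 5.9333 [-0.0553071   0.02675712  3.88310255]
```

View pics/ab5.png

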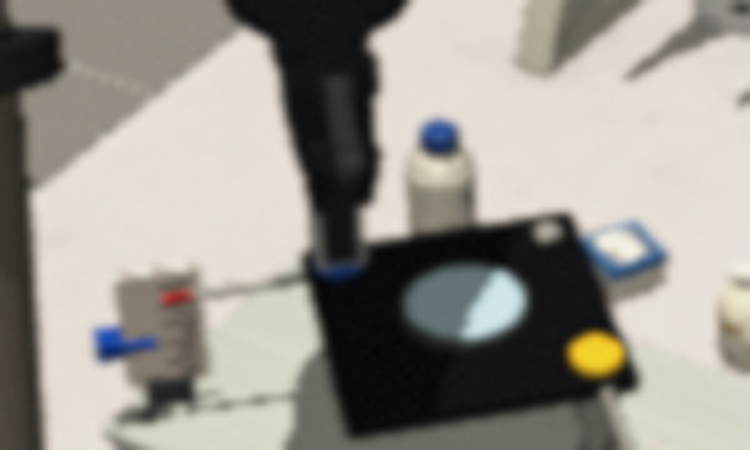

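```bash
cat >> h.py <<'E'
def frame(n=3): return np.mean([vision.grab_frame("scene").astype(float) for _ in range(n)],0)
def prof(im,cols,rows,ch):
    out=[]
    for c in cols:
        a=im[rows[0]:rows[1],c]; w={"r":a[:,0]-np.maximum(a[:,1],a[:,2]),"b":a[:,2]-a[:,0]}[ch]
        w=np.clip(w-15,0,None); out.append((c,round(float((w*np.arange(*rows)).sum()/w.sum()),2) if w.sum()>10 else None,int(w.sum())))
    return out
E
python3 - <<'E'
from h import *
b=pad[1]
im=cv2.imread("pics/scene0.png")[:,:,::-1].astype(float)
print("rest r",prof(im,range(220,229),(203,213),"r")); print("b",prof(im,range(214,225),(212,224),"b"))
for z in (.070,.067,.0655):
    robot.line_to([b[0],b[1],z],O,.03); robot.pause(.1)
    im=frame(); print(robot.current_tool_pos().round(4),robot.current_contact_force().round(2),robot.current_time_s())
    print(" r",prof(im,range(220,229),(203,222),"r")); print(" b",prof(im,range(214,225),(212,224),"b"))
cv2.imwrite("pics/pb.png",im[:,:,::-1])
E
```

```text
rest r [(220, None, 0), (221, None, 3), (222, 208.42, 60), (223, 208.43, 155), (224, 208.4, 220), (225, 208.36, 237), (226, 208.3, 210), (227, 208.22, 154), (228, 208.11, 64)]
b [(214, 218.23, 239), (215, 218.7, 140), (216, 218.67, 123), (217, 218.49, 114), (218, 218.29, 127), (219, 218.16, 131), (220, 218.1, 94), (221, None, 10), (222, None, 0), (223, None, 0), (224, None, 0)]
[0.4999 0.2368 0.0702] [-1.09 -1.2   6.46] 6.6833
 r [(220, None, 0), (221, None, 1), (222, 212.33, 53), (223, 212.27, 141), (224, 212.11, 195), (225, 211.79, 201), (226, 211.53, 208), (227, 211.4, 214), (228, 211.38, 154)]
 b [(214, 218.24, 268), (215, 218.71, 159), (216, 218.7, 138), (217, 218.48, 131), (218, 218.29, 141), (219, 218.16, 147), (220, 218.12, 103), (221, 218.0, 12), (222, None, 0), (223, None, 0), (224, None, 0)]
[0.4999 0.2369 0.0675] [-1.9   0.76  6.62] 7.1833
 r [(220, None, 0), (221, None, 0), (222, None, 9), (223, 214.01, 83), (224, 213.78, 163), (225, 213.51, 206), (226, 213.37, 230), (227, 213.32, 221), (228, 213.29, 148)]
 b [(214, 218.24, 267), (215, 218.71, 159), (216, 218.7, 139), (217, 218.48, 130), (218, 218.28, 141), (219, 218.17, 147), (220, 218.12, 104), (221, 218.03, 12), (222, None, 0), (223, None, 0), (224, None, 0)]
[0.5    0.237  0.0662] [-2.14  0.42  8.39] 7.6833
 r [(220, None, 0), (221, None, 0), (222, 214.73, 11), (223, 214.74, 85), (224, 214.62, 159), (225, 214.47, 205), (226, 214.36, 233), (227, 214.18, 227), (228, 213.97, 168)]
 b [(214, 218.24, 267), (215, 218.7, 159), (216, 218.7, 139), (217, 218.48, 131), (218, 218.29, 141), (219, 218.16, 146), (220, 218.11, 104), (221, 218.05, 13), (222, None, 0), (223, None, 0), (224, None, 0)][ WARN:0@14.759] global loadsave.cpp:1063 imwrite_ Unsupported depth image for selected encoder is fallbacked to CV_8U.
```

Run:
```python
from h import *
b=pad[1]
for z in (.0635,.0622):
    robot.line_to([b[0],b[1],z],O,.02); robot.pause(.15)
    im=frame(); print(robot.current_tool_pos().round(4),robot.current_contact_force().round(2),robot.current_time_s())
    print(" r",prof(im,range(221,229),(205,224),"r")); print(" b",prof(im,range(218,222),(212,224),"b"))
cv2.imwrite("pics/pb.png",cv2.resize(im[195:230,200:245,::-1].astype(np.uint8),None,fx=14,fy=14,interpolation=cv2.INTER_CUBIC))
```

```text
[0.5001 0.237  0.0644] [-2.43  0.19  8.95] 8.2333
 r [(221, None, 0), (222, None, 1), (223, 216.05, 52), (224, 215.9, 131), (225, 215.65, 188), (226, 215.42, 225), (227, 215.31, 242), (228, 215.19, 204)]
 b [(218, 218.28, 142), (219, 218.16, 147), (220, 218.12, 103), (221, 218.07, 13)]
[0.5001 0.237  0.0632] [-1.72 -0.42  9.39] 8.7833
 r [(221, None, 0), (222, None, 0), (223, 216.66, 20), (224, 216.55, 100), (225, 216.46, 194), (226, 216.36, 238), (227, 216.12, 233), (228, 215.79, 190)]
 b [(218, 218.28, 141), (219, 218.16, 147), (220, 218.12, 104), (221, 218.03, 12)]
```

View pics/pb.png

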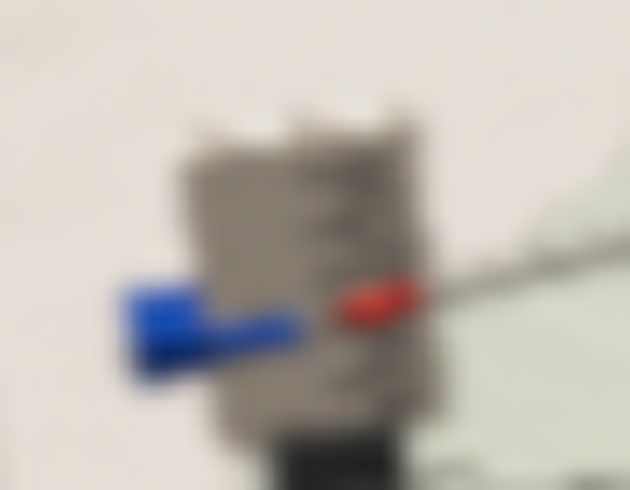

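Run:
```python
from h import *
b=pad[1]
z=.0610
for i in range(5):
    robot.line_to([b[0],b[1],z],O,.02); robot.pause(.15)
    im=frame(2); P=prof(im,range(223,228),(205,224),"r"); print(z,robot.current_tool_pos().round(4),robot.current_contact_force().round(2),robot.current_time_s(),[q[1] for q in P])
    e=217.5-P[1][1]
    if e<.2: break
    z-=min(.0012,e*.0015)
robot.pause(1.2); im=frame(2); print("hold",robot.current_tool_pos().round(4),robot.current_contact_force().round(2),prof(im,range(223,227),(205,224),"r"),prof(im,range(218,222),(212,226),"b"),robot.current_time_s())
cv2.imwrite("pics/pb2.png",cv2.resize(im[195:230,200:245,::-1].astype(np.uint8),None,fx=14,fy=14,interpolation=cv2.INTER_CUBIC))
```

```text
0.061 [0.5002 0.237  0.0622] [-1.98 -1.   10.73] 9.2833 [217.25, 217.33, 217.32, 217.18, 216.83]
hold [0.5002 0.237  0.0621] [-2.86  0.42 10.62] [(223, 217.28, 29), (224, 217.34, 128), (225, 217.31, 206), (226, 217.19, 210)] [(218, 218.28, 141), (219, 218.16, 146), (220, 218.12, 103), (221, 218.0, 12)] 10.5833
```

View pics/pb2.png

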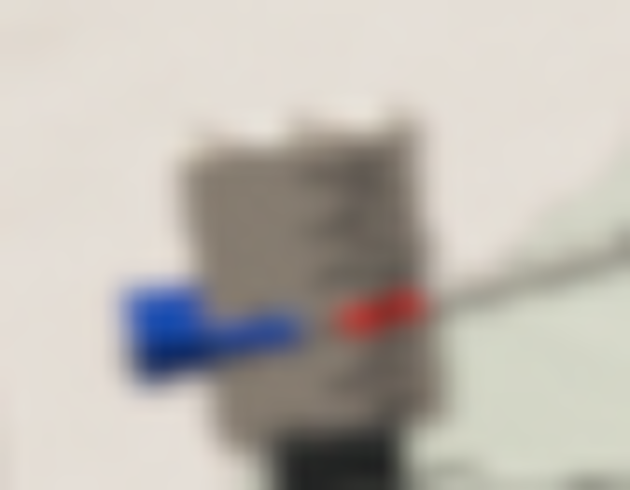

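```bash
cat >> h.py <<'E'
def redc(im):
    a=im[238:264,308:328]; w=np.clip(a[:,:,0]-1.5*a[:,:,1]-10,0,None); w[w<.15*w.max()]=0
    y,x=np.mgrid[238:264,308:328]; y2=(w*y).sum()/w.sum()
    return round((w*x).sum()/w.sum(),2),round(y2,2),int(w.sum()),[(int(r),int(w[r-238].sum())) for r in range(238,264) if w[r-238].sum()>5]
E
python3 - <<'E'
from h import *
b=pad[1];y=pad[-1]
print("rest",redc(cv2.imread("pics/scene0.png")[:,:,::-1].astype(float)))
robot.line_to([b[0],b[1],.10],O,.05)
robot.line_to([b[0],b[1],.13],O,.1)
im=frame(2); print("blue back",prof(im,range(221,227),(203,213),"r"))
robot.line_to([y[0],y[1],.13],O,.1)
robot.line_to([y[0],y[1],.085],O,.06); robot.pause(.2)
print(robot.current_tool_pos().round(4),robot.current_contact_force().round(2),robot.current_time_s())
im=frame(2); print("now",redc(im)); 
print(robot.line_to([y[0],y[1],.073],O,.03,f_stop=2)); robot.pause(.15)
im=frame(2);print(robot.current_tool_pos().round(4),robot.current_contact_force().round(2),robot.current_time_s(),redc(im))
print(prof(im,range(221,227),(203,213),"r"))
cv2.imwrite("pics/yc.png",im[:,:,::-1].astype(np.uint8))
E
```

```text
rest (np.float64(317.21), np.float64(245.15), 114, [(244, 29), (245, 39), (246, 46)])
blue back [(221, None, 6), (222, 208.43, 71), (223, 208.43, 174), (224, 208.4, 245), (225, 208.37, 262), (226, 208.31, 234)]
[0.4955 0.1087 0.0854] [-0.56  1.2  -1.08] 14.6
now (np.float64(318.0), np.float64(246.0), 8, [(246, 8)])
True
[0.4953 0.1086 0.0743] [1.13 0.02 4.82] 15.3417 (np.float64(317.67), np.float64(245.78), 16, [(246, 6)])
[(221, None, 7), (222, 208.43, 74), (223, 208.41, 182), (224, 208.4, 255), (225, 208.36, 271), (226, 208.3, 244)]
```

Run:
```python
import cv2,numpy as np
for f in("scene0","yc"):
    im=cv2.imread(f"pics/{f}.png")[:,:,::-1].astype(float)[240:266,312:328]
    print(f); R,G,B=im[...,0],im[...,1],im[...,2]
    print("R/G*100 | B/G*100, cols 312..327")
    for i in range(26): print(240+i,*(f"{int(v):4d}" for v in 100*R[i]/G[i])," |",*(f"{int(v):3d}" for v in 100*B[i]/G[i]))
```

```text
scene0
R/G*100 | B/G*100, cols 312..327
240   98  100  101  103  101  100   99  100  102  103  102  100   99   99   99   99  |  93  92  92  93  92  92  91  91  91  91  92  92  92  92  92  92
241   98   98  101  102  105  104  101  100  101  104  103  101  100   99   99   99  |  92  92  92  91  92  92  91  91  91  91  92  91  92  92  92  92
242   96   98  101  109  123  122  107  101  102  105  104  102  100   99   98   99  |  92  92  92  91  91  91  91  91  91  91  91  91  92  92  92  92
243  100   97  100  119  163  157  119  104  102  104  105  103  101   99   99   99  |  93  92  91  92  91  90  91  92  92  89  90  91  92  92  92  92
244  100   97  100  115  173  185  136  112  103  105  105  104  101   99   98   99  |  93  91  92  91  90  91  91  91  91  90  89  90  91  91  91  92
245  100   98   98  105  148  208  164  127  111  105  106  104  102  100   98   99  |  91  92  91  91  91  90  90  91  91  90  90  90  91  92  92  92
246   98   98   97  101  125  192  191  142  117  106  104  103  102  101   99   99  |  92  91  91  91  92  91  89  90  90  90  91  91  91  92  92  92
247
[... 6127 characters left out ...]
 120  117  118  121  120  119  |  91  92  91  91  91  91  88  74  43  22  20  19  20  20  21  31
262   98   99   98   99   98   98   99  106  121  123  122  122  123  124  123  121  |  91  91  91  91  91  91  89  78  44  22  19  19  19  18  21  32
263  100   98   98   98  100   99   99  103  118  125  124  125  125  127  126  121  |  92  91  91  91  91  91  91  83  51  23  19  18  19  20  23  39
264   98   99   99   99   98   99   98  101  114  126  127  126  127  125  122  116  |  91  91  91  91  91  92  92  89  61  28  22  24  29  34  42  55
265   98   98   99   99   99  100   98  100  109  124  125  122  120  115  111  107  |  91  91  91  91  91  92  92  92  73  42  40  45  55  63  70  78
```

```bash
cat >> h.py <<'E'
def step(z,name):
    y=pad[-1]
    robot.line_to([y[0],y[1],z],O,.02); robot.pause(.15); im=frame(3)
    print(robot.current_tool_pos().round(4),robot.current_contact_force().round(2),robot.current_time_s())
    a=im[244:262,312:326]; R,G,B=a[...,0],a[...,1],a[...,2]
    for i in range(18): print(244+i,*(f"{int(v):4d}" for v in 100*R[i]/G[i])," |",*(f"{int(v):3d}" for v in 100*B[i]/G[i]))
    cv2.imwrite(f"pics/{name}.png",im[:,:,::-1].astype(np.uint8)); return im
E
python3 - <<'E'
from h import *
step(.0665,"y1")
E
```

```text
[0.4952 0.1084 0.067 ] [-1.39  0.14  6.73] 16.1667
244   99   98  101  101  100   99   98   99  102  106  106  106  102   99  |  93  91  93  91  91  92  91  91  91  90  90  90  91  91
245   99   99  100  101  101   99   99   99  102  105  107  106  104  100  |  93  92  92  92  92  91  91  92  92  91  90  91  91  91
246   99   99   99  103  106  105  101   99  102  106  107  107  105  102  |  91  92  91  92  92  92  92  92  92  91  90  90  91  91
247   99   98  100  107  123  123  108  102  102  104  107  108  107  104  |  91  91  92  91  92  91  92  92  92  91  91  91  90  91
248   99   98   99  109  141  155  123  105  101  105  107  108  107  106  |  93  91  91  91  91  92  91  92  91  90  90  90  91  92
249   98   98   99  107  138  175  141  112  103  105  107  108  107  105  |  91  91  92  92  91  91  91  91  92  91  89  91  91  92
250   98   98   98  103  123  168  167  126  108  105  107  107  107  106  |  91  91  92  92  91  90  91  92  91  90  90  91  91  92
251   97   98   98  100  111  152  183  145  115  107  107  108  108  107  |  91  91  91  91  91  91  90  91  92  91  
[... 644 characters left out ...]
 86  71  46  40  64  82  85  83  83
257   98   98   98   97   98  100  107  117  125  122  118  119  120  119  |  91  91  92  91  92  89  76  52  36  45  52  52  52  54
258   98   98   98   98   98   99  103  113  123  123  121  121  121  120  |  91  91  91  91  92  90  84  64  38  27  28  28  29  31
259   99   97   99   98   98   98  101  108  120  125  122  117  114  114  |  91  91  92  91  91  91  88  72  44  23  20  21  21  22
260   98   98   98   98   99   99  100  108  120  124  122  115  114  115  |  91  91  91  91  92  92  88  74  45  23  19  20  20  20
261   98   98   98   98   98   99  100  107  119  123  120  117  118  120  |  92  91  91  91  92  92  88  75  42  22  19  20  19  19
```

Run:
```python
import cv2
im=cv2.imread("pics/y1.png"); cv2.imwrite("pics/y1c.png",cv2.resize(im[236:272,300:336],None,fx=16,fy=16,interpolation=cv2.INTER_CUBIC))
```

```text
(no output)
```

View pics/y1c.png

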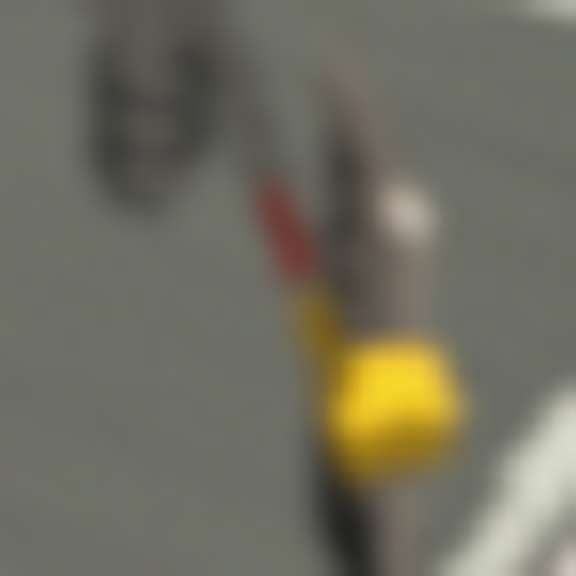

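Run:
```python
from h import *
a=cv2.imread("pics/scene0.png")[:,:,::-1].astype(float); b=cv2.imread("pics/y1.png")[:,:,::-1].astype(float)
def bb(im,r,c,f,t):
    w=f(im[r[0]:r[1],c[0]:c[1]]); m=w>t; y,x=np.nonzero(m); return x.mean()+c[0],y.mean()+r[0],x.min()+c[0],x.max()+c[0],y.min()+r[0],y.max()+r[0],m.sum()
Bf=lambda p:(p[...,2]-p[...,0])/p.max(-1); Yf=lambda p:(p[...,1]-p[...,2])/p.max(-1)
print("blue clip",bb(a,(208,230),(204,215),Bf,.3)); 
for im in(a,b): print("yel clip",bb(im,(257,272),(316,334),Yf,.35))
P=lambda s,d,r:proj("scene",world(pose,[tip(s,d,r)]))[0]
off={1:np.array([222.1,208.45])-P(1,0,.165), -1:np.array([318.6,246.75])-P(-1,0,.165)}; print(off)
for s in(1,-1):
    for r in(.167,.175,.18,.185,.19): print(s,r,(P(s,.0245,r)+off[s]).round(1),(P(s,.016,r)+off[s]).round(1))
```

```text
blue clip (np.float64(211.53333333333333), np.float64(218.26666666666668), np.int64(209), np.int64(214), np.int64(216), np.int64(221), np.int64(30))
yel clip (np.float64(323.05172413793105), np.float64(260.6551724137931), np.int64(319), np.int64(327), np.int64(257), np.int64(265), np.int64(58))
yel clip (np.float64(323.57142857142856), np.float64(260.72857142857146), np.int64(319), np.int64(328), np.int64(257), np.int64(265), np.int64(70))
{1: array([-0.40943398, -0.65151622]), -1: array([-0.23618732, -1.09200325])}
1 0.167 [222.3 217.8] [221.9 214.6]
1 0.175 [218.5 218.3] [218.1 215.2]
1 0.18 [216.1 218.7] [215.7 215.5]
1 0.185 [213.7 219. ] [213.3 215.9]
1 0.19 [211.3 219.4] [210.9 216.2]
-1 0.167 [318.7 256.9] [318.8 253.6]
-1 0.175 [319.8 259.7] [319.8 256.4]
-1 0.18 [320.4 261.4] [320.5 258.2]
-1 0.185 [321.1 263.2] [321.1 259.9]
-1 0.19 [321.8 265. ] [321.8 261.7]
```

Run:
```python
from h import *
y=pad[-1]
step(.0659,"y2")
robot.pause(1.2); print("hold",robot.current_tool_pos().round(4),robot.current_contact_force().round(2),robot.current_time_s())
```

```text
[0.4952 0.1083 0.0664] [-1.83 -0.3   8.29] 16.7167
244   99  100  100  102  101   99   99  100  102  105  108  105  102   99  |  93  93  92  93  93  92  91  91  91  90  90  91  91  91
245   99   98  100  101  102   99   99   99  101  106  107  106  103  100  |  92  91  92  92  93  92  91  92  91  91  90  90  91  91
246  100   99  100  101  102  101   99  100  101  105  107  107  105  102  |  91  92  92  92  91  92  91  92  91  91  90  91  90  91
247   99   98   99  104  111  111  105  101  102  104  107  107  106  104  |  92  91  92  92  92  92  92  92  92  91  90  90  90  91
248   99   98  100  108  131  139  117  103  101  105  107  109  107  105  |  92  91  91  91  92  91  92  91  92  91  90  90  91  91
249   98   98  100  108  139  169  134  108  102  105  107  108  107  105  |  92  91  91  91  91  91  91  91  91  91  90  90  91  92
250   98   98   98  104  129  176  156  117  104  105  107  108  107  106  |  92  91  91  91  91  91  91  91  90  91  90  91  91  92
251   98   98   98  102  119  171  188  141  113  107  107  108  107  106  |  91  91  92  91  91  92  91  91  92  91  
[... 700 characters left out ...]
 98   98  100  107  118  125  122  118  119  120  119  |  91  91  91  91  91  89  76  52  36  45  53  52  52  54
258   98   98   98   98   98   99  103  113  123  124  121  120  121  120  |  92  91  91  91  92  91  83  64  38  27  28  28  29  31
259   98   98   99   98   98   98  100  108  121  125  122  116  114  114  |  91  91  91  91  91  91  87  72  43  23  20  21  21  22
260   98   99   99   98   98   98  101  108  120  124  122  115  114  114  |  91  91  91  91  91  92  89  74  44  23  19  19  20  20
261   98   98   98   98   98   99  100  107  120  123  120  117  119  120  |  91  91  91  91  91  91  89  75  42  22  20  20  19  19
hold [0.4952 0.1084 0.0664] [-0.99 -0.85  7.64] 17.9167
```

Run:
```python
from h import *
y=pad[-1]
robot.line_to([y[0],y[1],.10],O,.05); robot.line_to([y[0],y[1],.20],O,.1)
robot.move_to([.42,.30,.26],O); robot.pause(.5)
im=frame(2); print("blue r",prof(im,range(221,227),(203,213),"r"),"b",prof(im,range(214,221),(212,224),"b")); print("yel",redc(im)); print(robot.current_contact_force().round(2),robot.current_time_s())
a=cv2.imread("pics/scene0.png")[:,:,::-1].astype(float); cv2.imwrite("pics/end.png",im[:,:,::-1].astype(np.uint8))
Yf=lambda p:(p[...,1]-p[...,2])/p.max(-1)
for q in(a,im):
    m=Yf(q[257:272,316:334])>.35; r,c=np.nonzero(m); print("clip",r.mean()+257,c.mean()+316)
workorder.close_job()
```

```text
blue r [(221, None, 0), (222, 208.74, 30), (223, 208.68, 86), (224, 208.63, 125), (225, 208.59, 123), (226, 208.48, 111)] b [(214, 219.14, 110), (215, 219.13, 71), (216, 218.95, 51), (217, 218.68, 40), (218, 218.53, 44), (219, 218.43, 51), (220, 218.39, 33)]
yel (np.float64(317.22), np.float64(245.16), 118, [(244, 29), (245, 40), (246, 48)])
[ 0.82  0.1  -0.61] 21.3667
clip 260.6551724137931 323.05172413793105
clip 260.6551724137931 323.05172413793105
the job is handed in; nothing more can be done
```

I pressed the blue corner to its mark, held it for over a second and released it. Then I did the same with the yellow corner, backed the arm off and handed the job in at about 21 s. No verdict is reported, and I'm less sure of the yellow level than the blue.

- **Blue:** the needle dropped about 24.5 mm, and in the close-up it stood level with the mark, at most about 0.7 mm short. The push was about 10.6 N. The force at the end was slightly higher than the stated spring would give at that depth.
- **Yellow:** the needle dropped about 16 mm, with a push of about 8 N. The scene camera looks almost along this needle, so the level is harder to judge. My estimates of the mark ranged from about 14.5 to 18.5 mm, and a rough line-up check gave about 12 mm, below the stated range. I settled on about 16.3 mm, which could be off by 1.5 mm or so.
- **After release:** the yellow needle and its clip were at their starting pixels. The blue needle was back at rest straight after its press. In the last picture it and its mark both read about 0.3 px lower, with that spot darker, probably from the arm's shadow. The tool read almost no force.
- **Contact height:** the fingertips met the pads with the TCP about 26 mm lower than the stated tip reach implied. I therefore worked from contact force and the pictures rather than absolute height.
- **Not checked:** I did not compare the bystander objects before and after.

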